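# Eject six vials from a cooling block on a cam lifter and hold them up

## Robot

A 6-joint arm with a two-finger parallel gripper is mounted at the origin on a cart in front of the work surface, level with it; the furniture and walls round the work are solid. World frame = base frame: x ahead of the robot, y to its left, z up, the work surface at z = 0. Lengths are in mm, angles in rad, forces in N, time in s.
With the tool pointing down it reaches from about 275 to 750 mm from the base axis. Payload 10.2 kg.
Tool frame: the origin (TCP) lies midway between the tips of the shut fingers; the grasp point (between the pads) lies 19 mm behind it (robot.grasp_offset is the distance from the TCP to the grasp point, in mm); z points along the fingers, y is the line along which they close (so a half turn about z gives the same grasp; the last joint's range is limited). The gripper opens to 88 mm and grips with 3 to 60 N. Pads are 18 mm wide; open, the fingers measure 123 mm over their backs; the gripper's body (75 mm by 187 mm) begins 45 mm behind the grasp point.
Start: joints at [-1.417, 0.313, 1.498, -0, 1.331, -0.223], TCP at [193.16, -488.181, 238.72] pointing down, gripper open.
Joint ranges: [-2.94, 2.94], [-0.97, 2.17], [0.19, 2.56], [-1.23, 4.37], [0.02, 3.11], [-2.88, 2.88]. Speed limits (rad/s): [2.39, 2.39, 3.01, 3.14, 3.14, 3.14].

## Interface

Orientations are given as a unit quaternion [x, y, z, w].
In Python, from plant import readout, viewer, robot, spotter gives the robot as it stands. The module is installed in compiled form; this text tells all that it offers.
- The arm moves only by the tool step_arm, never from a script. Its argument "plan" is a list that holds one entry, the list of rows, each a list of 7 numbers: the turn, a rotation vector about the tool's x, y, z in degrees, then the shift along the tool's x, y, z in mm, then the finger opening in mm, from 0 to 88.1. A call has exactly 5 rows; each row is the pose to reach, as a shift and turn from the pose commanded when the call began, along the tool's axes at that moment; what a row does not reach only later rows make up. A row lasts 1/10 s, in which the tool goes at most 50 mm and 8.59 degrees, less where a joint would pass 70% of its speed; a pose out of reach is approached as far as the arm can. A call with a gripper value outside its range is refused whole. The fingers move at their own pace and stop on an object; "squeeze" is the grip in N (left out, the last holds). Time passes only in rows, so rows that repeat a pose let the fingers close, or fill a call up. It gives the time, the measured TCP pose, the force, the opening and the grip force at its end, in the units of the state.
- readout.get_obs(): the state, without advancing time (a new reading comes with each control period).
- viewer.read_camera(name): name is "side" or "top" or "wrist"; returns a dict with "image" (480x640x3 uint8, blue, green, red), "mtx" (3x3 intrinsics, pixels), "world_to_cam" (4x4, takes a point from world to camera coordinates); the wrist camera has in their place "hand_eye" (4x4, takes a point from camera to tool coordinates, whose origin is the TCP and whose axes are the flange's). Camera axes: x right, y up, looking along -z (the intrinsics and any distortion apply to the point x, -y, -z); pixel columns grow to the right and rows downward; lengths in mm; the calibration is good to about 2 mm. The wrist camera is an equidistant fisheye: a pixel r from the principal point sees the ray r / f radians off the axis. A picture is of the moment at which its call begins: read the wrist's pose just before it. There is no depth.
- robot.job_done(): hands the job in; it is judged then, once.
Trained networks look in a picture, given as the dict that the camera call returned (one of the last four; its "shot" number tells which), for a name from the list of things; names that differ only in an ending like _2 or _b are one class to them, and where a whole thing is asked for, a point or a joint stands for the part that bears it (a point fixed in the world has none). Each returns a list of dicts, best first, with "score" (0 to 1); they miss things now and then, are a little off and sometimes report something else, mostly with a low value. They report only what shows in the picture. A call takes as long as a camera call. They do not tell look-alikes from the thing itself.
- spotter.silhouettes(picture, label): "pixels" (480x640 bool, what is visible of it) and "point" ([column, row] in pixels, amid what is visible of it).
The state is a dict: "clock": time; "joint_positions": joint angles; "qvel": joint speeds; "tau": joint torques, N m; "eef_pos": TCP position; "eef_rot": TCP orientation; "force": force on the tool from outside, world axes, zero at the start; "wrist_torque": the same for the moment, N m; "width": finger opening in mm; "grasp_force": force on a finger pad.
Only numpy, scipy, OpenCV 4.12 (cv2) and the standard library are available. Lean on these libraries where they do the work, as an engineer would, in place of code of your own. Each camera call takes 0.05 s, during which the arm holds its last target. There are 200 camera calls.

## Task

Pick up the aluminium vial block by its handle and set it down squarely in the nest on top of the vial lifter, let go of it, then take the black grip of the cam lever on the lifter's front and swing it up to the eccentric cam's highest lift, where the lever arm stands straight up, so that the pins push all six vials up out of the block. The lever springs back when released, so finish while still holding it there, neither short of the top nor past it. Carry the block level and leave the other things on the bench where they are.

Things in the scene. Friction and masses are not known exactly. Their poses are not given: they have to be found in the camera images.
- block: Loose aluminium vial block, 74 x 100 x 42 mm (x, y, z), with six upright bores in two rows of three, a vial in each; strap handle along y over the gap between the rows. With vials about 0.5 kg. Origin: centre of its underside; z up. The same either way round (half turn). Vial caps stand 8 mm above the block's top. It starts upright on the bench.
- block_handle (a point): Centre of the black grip of the block's handle, 100 mm straight above the block's origin: grip 13 mm thick (x), 60 mm long (y), 14 mm high. Axes as the block's: x across the handle, y along it, z up. Free space of 43 mm between the grip and the vial caps below.
- lifter: Vial lifter: white bench unit, fixed to the bench, 92 x 122 mm, 96 mm high, origin at the centre of its underside, z up, y along its long side; its front (-x) carries the eccentric cam and its lever, its top is the nest. Lifter x points away from the robot within 0.25 rad.
- nest (a point): Centre of the nest's floor, 96 mm above the bench, axes as the lifter's. The block stands here, its y along the nest's y (either way round), its handle's centre then 100 mm straight above this point. Steel corner guides 20 mm high leave 2.5 mm clearance on each side and flare outward 5 mm more. Six 9 mm ejector pins, just below the floor, enter the block's 14 mm bottom holes.
- cam_lever (a joint): Lever angle, rad. 0 = rest: arm toward the lifter's -y, 10 degrees above level; grows as the arm swings up. 1.40: arm straight up, pins highest (20 mm). The lift is nearly flat there (1.25 to 1.55 counts as the top); beyond, the pins sink again; stop at 1.95. A spring pulls it back to 0, about 2.5 N at the grip at rest, 3 to 4 N on the way; released anywhere it falls back.
- hub (a point): Point on the lever's turning axis (this point's x, level; axes as the lifter's), 34 mm above the bench, 96 mm in front of the nest's centre, in the plane in which lever_grip circles it at radius 100 mm: at joint value q lever_grip lies -100 sin(1.40 - q) mm in y and +100 cos(1.40 - q) mm in z from here. The solid hub lies 23 mm or more behind this point.
- lever_grip (a point): Centre of the lever's grip: a black round sleeve, 16 mm in diameter, 48 mm long along the lever's axis, that turns freely on its pin and stands out from the arm's end toward the front; 51 mm above the bench at rest, 134 mm at the top. The arm (8 mm thick, 16 mm wide) lies 32 mm behind. It can be gripped from above, fingers closing along the lifter's y, and carried round without turning the hand.
- grip_sleeve: The grip sleeve itself, origin at its centre (as lever_grip); it turns freely about its own x axis, so only its position matters.
- vial_1_mid (a point): Centre of a glass vial with screw cap (22 mm in diameter, 46 mm tall), in a bore of the block: front (-x) row, -y end. At rest it lies 73 mm below block_handle, raised by the pins 58 mm below.
- vial_2_mid (a point): Centre of a glass vial with screw cap (22 mm in diameter, 46 mm tall), in a bore of the block: front (-x) row, middle. At rest it lies 73 mm below block_handle, raised by the pins 58 mm below.
- vial_3_mid (a point): Centre of a glass vial with screw cap (22 mm in diameter, 46 mm tall), in a bore of the block: front (-x) row, +y end. At rest it lies 73 mm below block_handle, raised by the pins 58 mm below.
- vial_4_mid (a point): Centre of a glass vial with screw cap (22 mm in diameter, 46 mm tall), in a bore of the block: rear (+x) row, -y end. At rest it lies 73 mm below block_handle, raised by the pins 58 mm below.
- vial_5_mid (a point): Centre of a glass vial with screw cap (22 mm in diameter, 46 mm tall), in a bore of the block: rear (+x) row, middle. At rest it lies 73 mm below block_handle, raised by the pins 58 mm below.
- vial_6_mid (a point): Centre of a glass vial with screw cap (22 mm in diameter, 46 mm tall), in a bore of the block: rear (+x) row, +y end. At rest it lies 73 mm below block_handle, raised by the pins 58 mm below.
- petri_dish_mid (a point): Centre of a bystander to leave alone: closed petri dish, 92 mm across, 16 mm high.
- timer_mid (a point): Centre of a bystander to leave alone: small white lab timer, 62 x 66 x 19 mm.
- tape_roll_mid (a point): Centre of a bystander to leave alone: roll of label tape lying flat, 98 mm across, 19 mm high.
- wash_bottle_mid (a point): Centre of a bystander to leave alone: small white capped bottle, 42 mm across, 92 mm tall.
Mind the look-alikes: they are no part of the job. There is more than one size of the block; the job needs the larger.

How it is judged (in metres and radians):
On the way, in this order (a step that is already met when the one before it is completed fails the run):
1. the vial block hangs from the gripper by its handle, clear of the bench (height (world z) of block_handle above 0.13 m and contact force between the fingers and block above 1 N), for 0.2 s.
2. the block stands squarely in the nest and is let go, the lever still down (horizontal distance between block_handle and nest below 0.006 m and z of block_handle in the frame of nest below 0.103 m and angle between the y axis of block_handle and the y axis of nest, either way round below 0.06 rad and contact force between the fingers and block below 0.2 N and value of joint cam_lever below 0.5 rad), for 0.2 s.
3. the lever is held at the top and all six vials have risen (value of joint cam_lever between 1.25 and 1.55 rad and z of each of vial_1_mid, vial_2_mid, vial_3_mid, vial_4_mid, vial_5_mid, vial_6_mid in the frame of block_handle above -0.062 m), for 0.3 s.
At the end, for the whole second after the job is handed in: The fingers hold the lever's grip (over 0.5 N); the lever is still between 1.25 and 1.55 rad; the block is seated in the nest (within 6 mm of its centre, 3 mm of its floor, 0.06 rad) and free of the fingers; every vial stands at least 11 mm higher in the block than at first (all of step 3 and horizontal distance between block_handle and nest below 0.006 m and z of block_handle in the frame of nest below 0.103 m and angle between the y axis of block_handle and the y axis of nest, either way round below 0.06 rad and contact force between the fingers and grip_sleeve above 0.5 N and velocity of joint cam_lever between -0.1 and 0.1 rad/s and contact force between the fingers and block below 0.2 N); the arm keeps its last pose, push and grip.
It fails at once if the vial block is tipped more than about 30 degrees (angle between block_handle's own z axis and vertical above 0.55 rad).
It fails at once if another thing on the bench is moved more than 3 cm (distance of any of petri_dish_mid, timer_mid, tape_roll_mid, wash_bottle_mid from where it was at the start of the episode above 0.03 m).
It also fails if it takes over 67 s, if anything falls off the work surface, if the arm or the gripper's body presses on something with over 40 N, if the wrist force passes 120 N, or if a joint passes its speed limit or range.

## Working session

There is one attempt and no reset: what is moved stays moved. The work goes in short steps, Python scripts to look and compute and a tool call to move; the robot and the scene stay as the last step left them, time stands still between calls to the robot, and variables do not carry over. Pictures are saved under pics/ and viewed, at most 10 in all, crops included, and the job is handed in when it is done.

Besides the shell and the picture viewer there is one more tool, called after "Request:" as a command line: name --argument value ..., lists and objects as JSON in quotes. step_arm: Moves the arm, as the interface text tells. Its arguments: {"type":"object","properties":{"plan":{"type":"array"},"squeeze":{"type":"number"}},"required":["plan"]}

```bash
mkdir -p pics; cat > h.py <<'E'
import numpy as np, cv2
from scipy.spatial.transform import Rotation as R
from plant import readout, viewer, robot, spotter
def ray(p,uv):
    K=np.array(p["mtx"]);W=np.array(p["world_to_cam"])
    x=(uv[0]-K[0,2])/K[0,0];y=(uv[1]-K[1,2])/K[1,1]
    d=W[:3,:3].T@np.array([x,-y,-1.]);c=-W[:3,:3].T@W[:3,3];return c,d
def atz(p,uv,z):
    c,d=ray(p,uv);return c+d*(z-c[2])/d[2]
def proj(p,X):
    K=np.array(p["mtx"]);W=np.array(p["world_to_cam"]);q=W[:3,:3]@np.array(X,float)+W[:3,3]
    return K[0,0]*q[0]/-q[2]+K[0,2], K[1,1]*-q[1]/-q[2]+K[1,2]
def tool():
    o=readout.get_obs();return np.array(o["eef_pos"],float),R.from_quat(o["eef_rot"])
def wray(p,uv,pose):
    K=np.array(p["mtx"]);H=np.array(p["hand_eye"])
    a=np.array([(uv[0]-K[0,2])/K[0,0],(uv[1]-K[1,2])/K[1,1]]);r=np.hypot(*a)
    s=np.sin(r)/r if r>1e-9 else 1
    d=H[:3,:3]@np.array([a[0]*s,-a[1]*s,-np.cos(r)]);t,q=pose
    return t+q.apply(H[:3,3]),q.apply(d)
def watz(p,uv,z,pose):
    c,d=wray(p,uv,pose);return c+d*(z-c[2])/d[2]
E
python3 - <<'E'
from h import *
for n in("top","side"):
    p=viewer.read_camera(n);cv2.imwrite(f"pics/{n}0.png",p["image"])
    print(n,{k:v for k,v in p.items() if k!="image"})
    for l in("block","block_handle","lifter","lever_grip","petri_dish_mid","timer_mid","tape_roll_mid","wash_bottle_mid"):
        for s in spotter.silhouettes(p,l)[:3]:
            m=s["pixels"];ys,xs=np.nonzero(m)
            print(n,l,round(s["score"],2),s["point"],m.sum(),xs.min(),xs.max(),ys.min(),ys.max(), atz(p,s["point"],0).round())
o=readout.get_obs();print(o["eef_pos"],o["eef_rot"],o["clock"],o["force"])
print(robot.grasp_offset)
E
```

```text
top {'mtx': array([[588.65560653,   0.        , 323.41278943],
       [  0.        , 588.65560653, 230.00371566],
       [  0.        ,   0.        ,   1.        ]]), 'world_to_cam': array([[-1.31679851e-02, -9.99895904e-01, -5.89797189e-03,
        -5.27263470e+01],
       [ 9.97982064e-01, -1.35087461e-02,  6.20428457e-02,
        -5.41798057e+02],
       [-6.21160614e-02, -5.06909089e-03,  9.98056060e-01,
        -1.26221675e+03],
       [ 0.00000000e+00,  0.00000000e+00,  0.00000000e+00,
         1.00000000e+00]]), 'shot': 1}
top block 0.59 [216.5, 207.8] 1304 188 246 182 231 [594. 176.   0.]
top block 0.56 [209.4, 278.7] 934 191 229 259 299 [439. 191.   0.]
top block 0.41 [202.4, 209.8] 97 194 204 203 213 [590. 207.   0.]
top block_handle 0.83 [208.9, 280.3] 1022 192 230 259 300 [435. 193.   0.]
top block_handle 0.29 [364.8, 207.3] 3588 329 417 175 255 [ 591. -152.    0.]
top lifter 0.65 [366.2, 205.6] 3742 328 417 174 255 [ 595. -155.    0.]
top lifter 0.6 [217.0, 203.4] 1369 189 246 182 231 [604. 174.   0.]
top lever_grip 0.76 [392.7, 235.0] 607 357 417 224 256 [ 529. -212.   
[... 1445 characters left out ...]
ever_grip 0.89 [338.8, 227.7] 464 329 371 214 246 [ 575. -294.    0.]
side lever_grip 0.53 [249.0, 271.8] 685 225 271 253 281 [660.   8.   0.]
side petri_dish_mid 0.66 [372.6, 294.3] 1224 349 397 280 309 [400.  -4.   0.]
side timer_mid 0.7 [420.8, 223.5] 151 414 427 219 234 [ 398. -406.    0.]
side tape_roll_mid 0.89 [249.1, 271.6] 637 224 271 253 281 [660.   7.   0.]
side wash_bottle_mid 0.49 [229.8, 303.8] 135 222 234 298 309 [629. 137.   0.]
side wash_bottle_mid 0.42 [305.2, 185.7] 123 296 310 183 199 [ 781. -562.    0.]
[ 193.16357193 -488.17379641  238.72563111] [ 9.82305307e-01  1.87286634e-01  6.56081039e-06 -3.82435148e-06] 0.9 [-0.65100145 -0.3685041   0.76392539]
18.700000000000003
```

```bash
python3 - <<'E'
import cv2,numpy as np
t=cv2.imread("pics/top0.png");s=cv2.imread("pics/side0.png")
a=cv2.resize(t[140:330,170:500],None,fx=2.4,fy=2.4,interpolation=cv2.INTER_CUBIC)
b=cv2.resize(s[180:360,190:440],None,fx=3.1,fy=3.1,interpolation=cv2.INTER_CUBIC)
cv2.imwrite("pics/tc.png",a);cv2.imwrite("pics/sc.png",b)
E
```

```text
(no output)
```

View pics/tc.png

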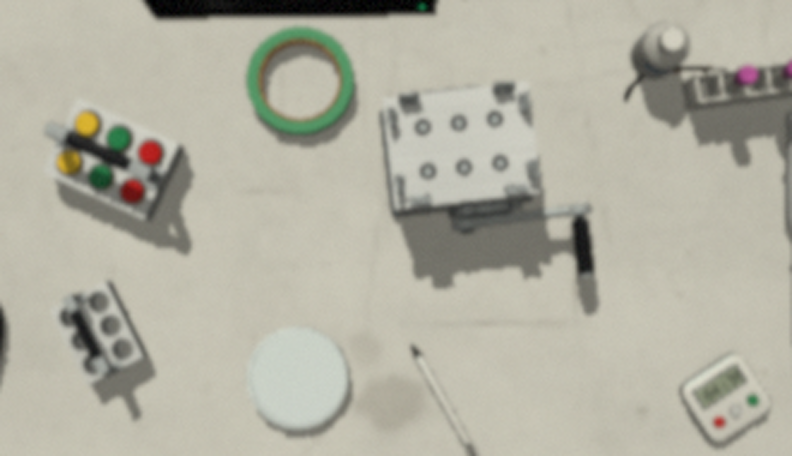

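View pics/sc.png

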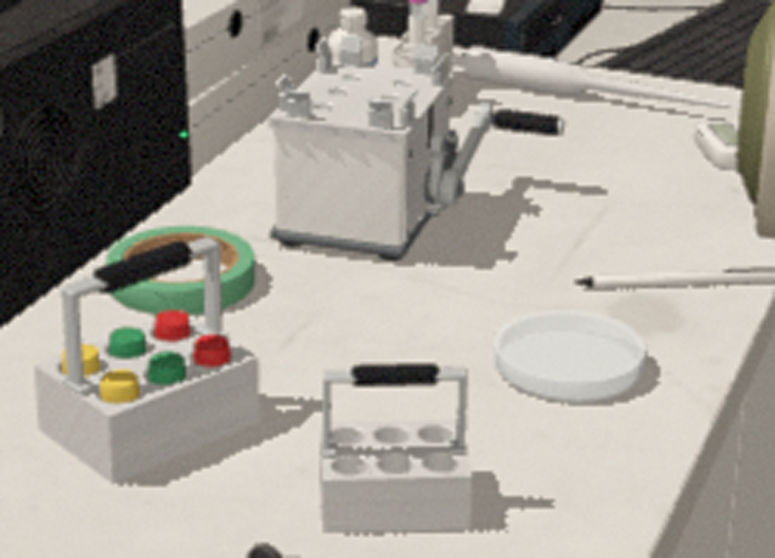

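```bash
python3 - <<'E'
from h import *
T=viewer.read_camera("top");S=viewer.read_camera("side")
def blk(p,x0,x1,y0,y1,th=60):
    g=p["image"][y0:y1,x0:x1].max(2)
    n,l,st,c=cv2.connectedComponentsWithStats((g<th).astype(np.uint8))
    i=1+st[1:,4].argmax();ys,xs=np.nonzero(l==i)
    r=cv2.minAreaRect(np.c_[xs,ys].astype(np.float32));pts=np.c_[xs,ys]-c[i]
    v=np.linalg.svd(pts,full_matrices=False)[2][0]
    L=np.ptp(pts@v)
    return c[i]+[x0,y0],v,L,st[i,4]
def tri(a,b):
    c1,d1=ray(T,a);c2,d2=ray(S,b);k=np.linalg.lstsq(np.c_[d1,-d2],c2-c1,rcond=None)[0]
    A=c1+k[0]*d1;B=c2+k[1]*d2;return (A+B)/2,np.linalg.norm(A-B)
for nm,rt,rs,z in(("handle",(190,232,185,222),(215,262,250,280),100),("lever",(405,425,222,260),(340,380,208,230),51)):
    ct,v,L,n=blk(T,*rt);cs,vs,Ls,ns=blk(S,*rs)
    e=[atz(T,ct+s*v*L/2,z) for s in(-1,1)]
    print(nm,ct,n,cs,ns,"tri",tri(ct,cs),"topz",atz(T,ct,z),"len",np.linalg.norm(e[1]-e[0]),"ang",np.degrees(np.arctan2(*(e[1]-e[0])[1::-1])))
C=np.array([[423,127],[459,123],[495,119],[428,171],[464,167],[500,163]])/2.4+[170,140]-.3
W=np.array([atz(T,c,96) for c in C]);print(W.round(1));m=W.mean(0)
ax=W[[0,3]].mean(0)-W[[2,5]].mean(0);print("nest",m,"yaw y-axis",np.degrees(np.arctan2(ax[1],ax[0]))-90)
ax=W[:3].mean(0)-W[3:].mean(0);print("yaw x",np.degrees(np.arctan2(ax[1],ax[0])))
E
```

```text
handle [210.05785124 202.23966942] 121 [236.21363636 265.30909091] 220 tri (array([594.41173746, 169.35080869,  99.87657531]), np.float64(2.877863174799959)) topz [595.70341896 169.9893668  100.        ] len 54.15013740944244 ang -113.81375228429961
lever [412.18487395 241.81512605] 119 [358.94791667 219.07291667] 96 tri (array([ 511.0092059 , -247.4106721 ,   49.59489822]), np.float64(0.961175075797757)) topz [ 511.41098052 -247.06107828   51.        ] len 45.227778719229775 ang -174.4290143605942
[[ 612.1 -107.5   96. ]
 [ 615.1 -138.2   96. ]
 [ 618.1 -168.9   96. ]
 [ 574.4 -111.1   96. ]
 [ 577.4 -141.8   96. ]
 [ 580.4 -172.4   96. ]]
nest [ 596.23722627 -139.98041205   96.        ] yaw y-axis 5.579433911686138
yaw x 5.463054527626637
```

Candidates: large six-vial block at top px (216,207) and small empty block at (209,279). The crops show coloured caps and larger size for the first, so I take that one. Handle is at (595,170,100), its y at 66.2°. Nest is at (596,-140), yaw 5.5°. The lever grip agrees with the nest to about 1 mm.

Request:
step_arm --plan '[[[0,0,0,40,-30,0,88],[0,0,0,80,-60,0,88],[0,0,0,120,-90,0,88],[0,0,0,160,-120,0,88],[0,0,0,200,-150,0,88]]]'

```text
clock: 1.5
eef_pos: [324.5, -273.3, 238.9]
eef_rot: [0.982, 0.187, 0.0, 0.0]
force: [0.8, -1.3, -0.7]
width: 87.7
grasp_force: 0.0
```

Request:
step_arm --plan '[[[0,0,0,40,-30,0,88],[0,0,0,80,-60,0,88],[0,0,0,120,-90,0,88],[0,0,0,160,-120,0,88],[0,0,0,200,-150,0,88]]]'

```text
clock: 2.0
eef_pos: [455.5, -60.0, 239.0]
eef_rot: [0.982, 0.187, 0.0, 0.0]
force: [1.0, -1.8, 0.9]
width: 88.2
grasp_force: 0.0
```

Request:
step_arm --plan '[[[0,0,-8,40,-30,0,88],[0,0,-16,80,-60,0,88],[0,0,-24,120,-90,0,88],[0,0,-32,160,-120,0,88],[0,0,-40,200,-150,0,88]]]'

```text
clock: 2.5
eef_pos: [586.2, 153.1, 238.7]
eef_rot: [0.857, 0.515, 0.0, 0.0]
force: [0.6, -1.6, -0.0]
width: 88.6
grasp_force: 0.0
```

```bash
python3 - <<'E'
from h import *
pose=tool();p=viewer.read_camera("wrist");im=p["image"];cv2.imwrite("pics/w1.png",im)
print(p["mtx"],p["hand_eye"],pose[0],pose[1].as_matrix().round(3))
E
```

```text
[[371.64829954   0.         315.10735818]
 [  0.         371.64829954 238.07532261]
 [  0.           0.           1.        ]] [[-9.49830731e-05  9.62347112e-01  2.71823522e-01  7.11867234e+01]
 [ 9.99999991e-01  1.17274059e-04 -6.57606055e-05  5.75098989e-01]
 [-9.51623764e-05  2.71823513e-01 -9.62347115e-01 -1.47555397e+02]
 [ 0.00000000e+00  0.00000000e+00  0.00000000e+00  1.00000000e+00]] [586.20661879 153.1197804  238.7325576 ] [[ 0.47   0.882  0.   ]
 [ 0.882 -0.47  -0.   ]
 [ 0.     0.    -1.   ]]
```

View pics/w1.png

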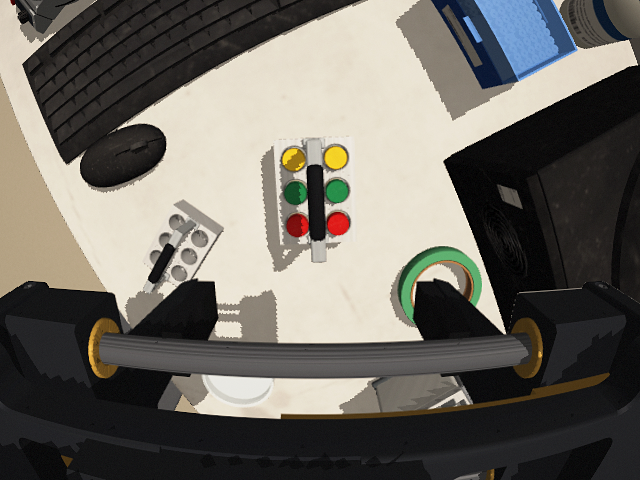

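The wrist view shows the six-vial block with its handle grip centred near (316,202), ends (314,165) to (318,239), clear around it. The small block is well off at (170,255).

```bash
cat >> h.py <<'E'
def grip(im,x0,x1,y0,y1,th=50):
    g=im[y0:y1,x0:x1].max(2)
    n,l,st,c=cv2.connectedComponentsWithStats((g<th).astype(np.uint8))
    i=1+st[1:,4].argmax();ys,xs=np.nonzero(l==i);pts=np.c_[xs,ys]-c[i]
    v=np.linalg.svd(pts,full_matrices=False)[2][0];L=np.ptp(pts@v)
    ctr=c[i]+[x0,y0]+v*((pts@v).max()+(pts@v).min())/2
    return ctr,ctr-v*L/2,ctr+v*L/2,st[i,4]
E
python3 - <<'E'
from h import *
t,q=tool();p=viewer.read_camera("wrist")
c,a,b,n=grip(p["image"],300,332,155,250)
A,B,C=[watz(p,u,105,(t,q)) for u in(a,b,c)]
ang=np.degrees(np.arctan2(*(A-B)[1::-1]))
print(c,a,b,n,C,np.linalg.norm(A-B),ang%180)
print("tool shift",q.inv().apply(C-t))
E
```

```text
[317.25211181 209.99118067] [315.95325506 172.86170792] [318.55096856 247.12065342] 1197 [596.75160933 170.52415879 105.        ] 58.486077069305544 64.59107780305723
tool shift [ 14.48817932   2.2568132  132.53493139]
```

Request:
step_arm --plan '[[[0,0,-3,14,2,10,88],[0,0,-3,14,2,40,88],[0,0,-3,14,2,80,88],[0,0,-3,14,2,120,88],[0,0,-3,14,2,140,88]]]'

```text
clock: 3.1
eef_pos: [592.3, 161.7, 95.4]
eef_rot: [0.846, 0.534, -0.002, -0.001]
force: [0.6, 0.5, -0.4]
width: 88.0
grasp_force: 0.0
```

Request:
step_arm --plan '[[[0,0,0,0,0,10,88],[0,0,0,0,0,18,88],[0,0,0,0,0,18,40],[0,0,0,0,0,18,0],[0,0,0,0,0,18,0]]]' --squeeze 25

```text
clock: 3.6
eef_pos: [594.4, 162.4, 81.8]
eef_rot: [0.845, 0.534, 0.001, 0.0]
force: [0.0, -0.5, -0.3]
width: 66.2
grasp_force: 0.0
```

Request:
step_arm --plan '[[[0,0,0,0,0,0,0],[0,0,0,0,0,0,0],[0,0,0,0,0,0,0],[0,0,0,0,0,0,0],[0,0,0,0,0,0,0]]]'

```text
clock: 4.1
eef_pos: [593.9, 162.4, 80.7]
eef_rot: [0.845, 0.534, -0.0, -0.0]
force: [-0.3, -0.5, 1.1]
width: 26.1
grasp_force: 0.0
```

Request:
step_arm --plan '[[[0,0,0,4,1,0,26],[0,0,0,8,1,0,26],[0,0,0,8,1,0,0],[0,0,0,8,1,0,0],[0,0,0,8,1,0,0]]]'

```text
clock: 4.6
eef_pos: [597.9, 169.5, 80.7]
eef_rot: [0.845, 0.534, -0.0, -0.0]
force: [-2.5, 2.8, 1.3]
width: 12.3
grasp_force: 25.0
```

Request:
step_arm --plan '[[[0,0,0,0,0,0,0],[0,0,0,0,0,0,0],[0,0,0,0,0,0,0],[0,0,0,0,0,0,0],[0,0,0,0,0,0,0]]]'

```text
clock: 5.1
eef_pos: [598.2, 169.3, 80.8]
eef_rot: [0.845, 0.534, 0.0, -0.0]
force: [-1.1, 3.2, 2.2]
width: 12.1
grasp_force: 25.1
```

Request:
step_arm --plan '[[[0,0,0,0,0,-8,0],[0,0,0,0,0,-28,0],[0,0,0,0,0,-55,0],[0,0,0,0,0,-85,0],[0,0,0,0,0,-115,0]]]'

```text
clock: 5.6
eef_pos: [598.0, 168.5, 196.4]
eef_rot: [0.845, 0.534, -0.001, 0.0]
force: [0.1, 0.5, -6.0]
width: 12.2
grasp_force: 25.0
```

Request:
step_arm --plan '[[[0,0,0,0,0,-25,0],[0,0,0,0,0,-35,0],[0,0,0,0,0,-35,0],[0,0,0,0,0,-35,0],[0,0,0,0,0,-35,0]]]'

```text
clock: 6.1
eef_pos: [597.7, 169.0, 228.9]
eef_rot: [0.845, 0.534, -0.001, -0.001]
force: [0.1, -0.0, -5.7]
width: 12.4
grasp_force: 25.0
```

Request:
step_arm --plan '[[[0,0,0,-7,3,0,0],[0,0,0,-23,11,0,0],[0,0,0,-45,21,0,0],[0,0,0,-72,34,0,0],[0,0,0,-100,47,0,0]]]'

```text
clock: 6.6
eef_pos: [597.5, 56.4, 230.5]
eef_rot: [0.845, 0.534, -0.0, 0.0]
force: [1.1, -0.3, -5.5]
width: 13.0
grasp_force: 25.0
```

Request:
step_arm --plan '[[[0,0,0,-27,13,0,0],[0,0,0,-54,25,0,0],[0,0,0,-81,38,0,0],[0,0,0,-109,51,0,0],[0,0,0,-136,64,0,0]]]'

```text
clock: 7.1
eef_pos: [596.5, -94.4, 230.6]
eef_rot: [0.846, 0.534, -0.0, 0.0]
force: [0.3, -0.0, -5.1]
width: 12.5
grasp_force: 25.0
```

Request:
step_arm --plan '[[[0,0,-3,-20,9,0,0],[0,0,-10,-34,15,0,0],[0,0,-18,-41,18,0,0],[0,0,-25,-44,20,0,0],[0,0,-31,-44,20,0,0]]]'

```text
clock: 7.6
eef_pos: [595.7, -142.0, 230.4]
eef_rot: [0.671, 0.742, -0.0, -0.0]
force: [0.2, 0.1, -4.8]
width: 12.6
grasp_force: 25.0
```

Request:
step_arm --plan '[[[0,0,0,0,0,0,0],[0,0,0,0,0,0,0],[0,0,0,0,0,0,0],[0,0,0,0,0,0,0],[0,0,0,0,0,0,0]]]'

```text
clock: 8.1
eef_pos: [596.4, -139.9, 230.7]
eef_rot: [0.672, 0.741, -0.0, 0.0]
force: [-0.6, 0.4, -6.8]
width: 12.7
grasp_force: 25.0
```

```bash
python3 - <<'E'
from h import *
pose=tool();p=viewer.read_camera("wrist");cv2.imwrite("pics/w2.png",p["image"]);print(pose[0],2*np.degrees(np.arctan2(pose[1].as_quat()[1],pose[1].as_quat()[0])))
p=viewer.read_camera("side");cv2.imwrite("pics/s2.png",cv2.resize(p["image"][100:300,220:460],None,fx=3,fy=3,interpolation=cv2.INTER_CUBIC))
E
```

```text
[ 596.39694856 -139.94817674  230.71517948] 95.55716958588675
```

View pics/w2.png

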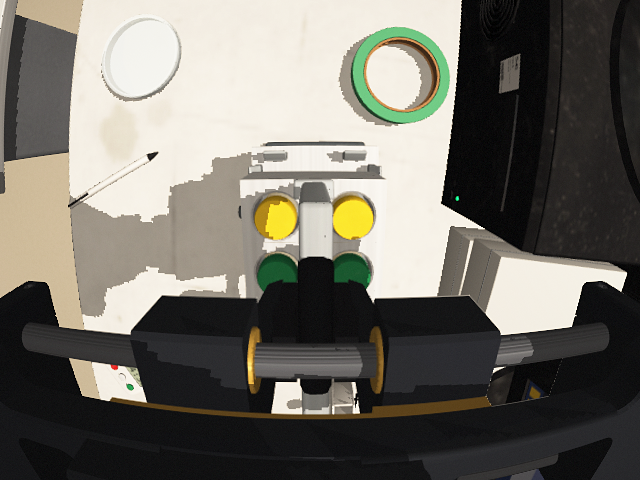

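View pics/s2.png

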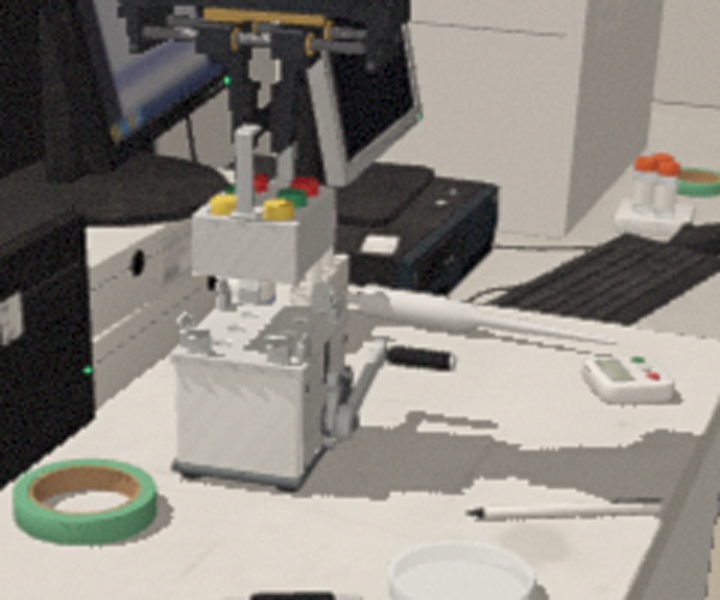

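```bash
python3 - <<'E'
from h import *
im=cv2.imread("pics/w2.png");cv2.imwrite("pics/w2c.png",cv2.resize(im[130:270,225:405],None,fx=4.2,fy=4.2,interpolation=cv2.INTER_CUBIC))
t,q=tool();p=viewer.read_camera("wrist")
for nm,u,z in(("gripend",(316,258),257),("blk L",(245,180),192),("blk R",(385,180),192),("guideL",(272,155),116),("guideR",(355,155),116),("lifter end",(315,147),96)):
    print(nm,q.inv().apply(watz(p,u,z,(t,q))-t).round(1))
g=im[225:345,80:560]
E
```

```text
gripend [ 29.2   1.6 -26.3]
blk L [ 48.7 -34.4  38.7]
blk R [48.7 36.8 38.7]
guideL [ 57.3 -29.1 114.7]
guideR [ 57.3  29.3 114.7]
lifter end [ 62.1   1.2 134.7]
```

View pics/w2c.png

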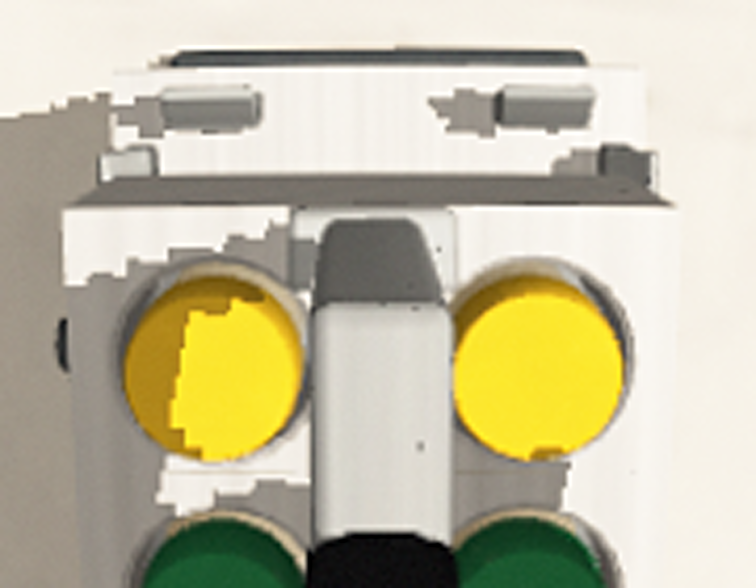

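Block hangs level and square over the nest. Its end edge is at wrist row 180, the lifter's end edge and guides are parallel at rows 147 and 155, and the offset is about 1 to 2 mm. I'll correct that and lower.

Request:
step_arm --plan '[[[0,0,0,1,1,5,0],[0,0,0,1,1,15,0],[0,0,0,1,1,25,0],[0,0,0,1,1,31,0],[0,0,0,1,1,34,0]]]'

```text
clock: 8.75
eef_pos: [597.0, -138.8, 195.6]
eef_rot: [0.672, 0.741, -0.0, -0.001]
force: [-0.1, 0.3, -4.9]
width: 12.4
grasp_force: 25.0
```

Request:
step_arm --plan '[[[0,0,0,0,0,2,0],[0,0,0,0,0,4,0],[0,0,0,0,0,6,0],[0,0,0,0,0,8,0],[0,0,0,0,0,9,0]]]'

```text
clock: 9.25
eef_pos: [597.3, -138.8, 187.6]
eef_rot: [0.672, 0.741, -0.0, -0.0]
force: [0.2, 0.8, -5.2]
width: 12.3
grasp_force: 25.0
```

Request:
step_arm --plan '[[[0,0,0,0,0,2,0],[0,0,0,0,0,4,0],[0,0,0,0,0,6,0],[0,0,0,0,0,8,0],[0,0,0,0,0,9,0]]]'

```text
clock: 9.75
eef_pos: [597.3, -138.8, 178.4]
eef_rot: [0.672, 0.741, -0.0, -0.0]
force: [-0.3, -0.3, -6.1]
width: 12.4
grasp_force: 25.0
```

Request:
step_arm --plan '[[[0,0,0,0,0,1,0],[0,0,0,0,0,2,0],[0,0,0,0,0,2,0],[0,0,0,0,0,2,0],[0,0,0,0,0,2,0]]]'

```text
clock: 10.25
eef_pos: [597.4, -138.9, 176.8]
eef_rot: [0.672, 0.741, 0.0, 0.0]
force: [-0.9, 0.2, -5.1]
width: 12.5
grasp_force: 25.0
```

Request:
step_arm --plan '[[[0,0,0,0,0,1,0],[0,0,0,0,0,1,0],[0,0,0,0,0,2,0],[0,0,0,0,0,2,0],[0,0,0,0,0,2,0]]]'

```text
clock: 10.75
eef_pos: [597.5, -138.8, 176.5]
eef_rot: [0.672, 0.741, 0.0, 0.001]
force: [-5.7, 2.8, 8.3]
width: 12.2
grasp_force: 25.0
```

Request:
step_arm --plan '[[[0,0,0,0,0,0,20],[0,0,0,0,0,0,40],[0,0,0,0,0,0,60],[0,0,0,0,0,0,60],[0,0,0,0,0,0,60]]]'

```text
clock: 11.25
eef_pos: [597.4, -138.9, 174.7]
eef_rot: [0.672, 0.741, 0.0, 0.0]
force: [0.3, 0.0, 0.1]
width: 49.9
grasp_force: 0.0
```

Request:
step_arm --plan '[[[0,0,0,0,0,-5,60],[0,0,0,0,0,-25,60],[0,0,0,0,0,-50,60],[0,0,0,0,0,-75,60],[0,0,0,0,0,-90,60]]]'

```text
clock: 11.75
eef_pos: [597.7, -139.0, 267.3]
eef_rot: [0.672, 0.741, 0.0, 0.001]
force: [-0.8, 0.2, 0.4]
width: 60.4
grasp_force: 0.0
```

```bash
python3 - <<'E'
from h import *
t,q=tool();print(t,readout.get_obs()["force"])
p=viewer.read_camera("wrist");S=viewer.read_camera("side")
a=cv2.resize(S["image"][150:275,260:400],None,fx=4,fy=4,interpolation=cv2.INTER_CUBIC)
b=cv2.resize(p["image"][100:420,180:420],(420,500))
cv2.imwrite("pics/pl.png",np.hstack([cv2.resize(a,(370,500)),b]))
E
```

```text
[ 597.66759729 -138.96895776  267.27001761] [-0.79856623  0.23870578  0.42630167]
```

View pics/pl.png

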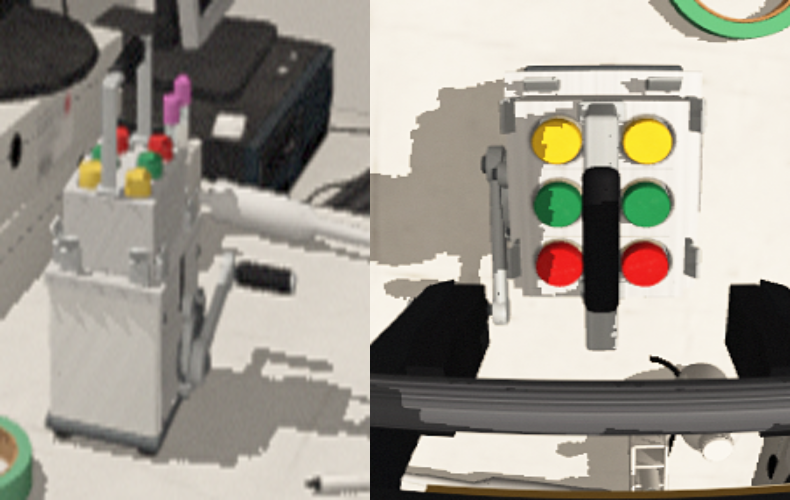

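Block is seated between all the guides and let go, with its underside flush. Next is the lever: I turn the hand so the camera faces away from the lifter, and move above the grip at about (511,-247).

Request:
step_arm --plan '[[[0,0,-8,-15,-15,0,60],[0,0,-16,-40,-39,0,60],[0,0,-24,-65,-64,0,60],[0,0,-32,-88,-86,0,60],[0,0,-40,-99,-97,0,60]]]'

```text
clock: 12.35
eef_pos: [508.8, -248.4, 263.8]
eef_rot: [0.376, 0.927, 0.0, -0.001]
force: [0.4, 0.5, -0.0]
width: 60.2
grasp_force: 0.0
```

Request:
step_arm --plan '[[[0,0,-8,0,0,20,60],[0,0,-16,0,0,45,60],[0,0,-24,0,0,70,60],[0,0,-32,0,0,95,60],[0,0,-40,0,0,110,60]]]'

```text
clock: 12.85
eef_pos: [509.5, -246.2, 151.9]
eef_rot: [0.036, 0.999, 0.001, -0.001]
force: [-0.1, -1.2, -0.6]
width: 60.1
grasp_force: 0.0
```

Request:
step_arm --plan '[[[0,0,-6,0,0,10,60],[0,0,-10,0,0,20,60],[0,0,-10,0,0,30,60],[0,0,-10,0,0,35,60],[0,0,-10,0,0,35,60]]]'

```text
clock: 13.35
eef_pos: [510.1, -246.6, 118.8]
eef_rot: [-0.048, 0.999, 0.001, -0.001]
force: [0.2, 0.2, -0.3]
width: 59.8
grasp_force: 0.0
```

```bash
python3 - <<'E'
from h import *
t,q=tool();p=viewer.read_camera("wrist");cv2.imwrite("pics/w3.png",p["image"])
print(t,q.as_matrix().round(3),"need",q.inv().apply(np.array([510.8,-247,32])-t))
T=viewer.read_camera("top")
for s in spotter.silhouettes(p,"lever_grip")[:2]: print(s["score"],s["point"],s["pixels"].sum())
E
```

```text
[ 510.07685312 -246.56839387  118.83774671] [[-0.995 -0.096 -0.001]
 [-0.096  0.995  0.001]
 [ 0.001  0.001 -1.   ]] need [-0.77974982 -0.59509772 86.83629039]
0.88 [320.7, 288.7] 5351
```

View pics/w3.png

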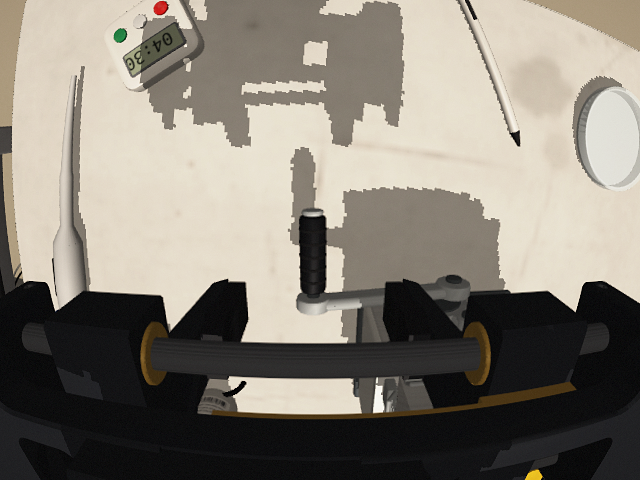

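The lever grip is centred between the fingers at about (312,255), with the arm behind it at row 300.

```bash
python3 - <<'E'
from h import *
t,q=tool();p=viewer.read_camera("wrist")
for u in((312.5,255),(312.5,218),(312,292)):
    X=watz(p,u,53,(t,q));print(X.round(1),q.inv().apply(X-t).round(1))
print(t)
E
```

```text
[ 513.4 -247.5   53. ] [-2.7 -0.8 67.1]
[ 490.5 -249.7   53. ] [20.3 -0.7 67.1]
[ 538.  -245.5   53. ] [-27.4  -1.2  67.1]
[ 510.58103269 -246.95331757  120.11229076]
```

Request:
step_arm --plan '[[[0,0,0,-1,-1,20,60],[0,0,0,-1,-1,45,60],[0,0,0,-1,-1,65,60],[0,0,0,-1,-1,80,60],[0,0,0,-1,-1,87,60]]]'

```text
clock: 14.05
eef_pos: [511.2, -247.5, 31.8]
eef_rot: [-0.049, 0.999, 0.0, -0.0]
force: [-0.5, -0.1, 0.3]
width: 60.1
grasp_force: 0.0
```

Request:
step_arm --plan '[[[0,0,0,0,0,0,40],[0,0,0,0,0,0,20],[0,0,0,0,0,0,0],[0,0,0,0,0,0,0],[0,0,0,0,0,0,0]]]' --squeeze 20

```text
clock: 14.55
eef_pos: [511.7, -247.8, 33.1]
eef_rot: [-0.049, 0.999, -0.0, 0.0]
force: [0.7, -0.5, 0.1]
width: 22.0
grasp_force: 0.0
```

Request:
step_arm --plan '[[[0,0,0,0,0,0,0],[0,0,0,0,0,0,0],[0,0,0,0,0,0,0],[0,0,0,0,0,0,0],[0,0,0,0,0,0,0]]]'

```text
clock: 15.05
eef_pos: [511.6, -247.9, 32.8]
eef_rot: [-0.049, 0.999, -0.0, 0.0]
force: [-0.4, -1.7, 2.1]
width: 14.8
grasp_force: 19.8
```

Request:
step_arm --plan '[[[0,0,0,0,2.2,-9.8,0],[0,0,0,0,5.3,-19.2,0],[0,0,0,0,9.4,-28.4,0],[0,0,0,0,14.4,-37,0],[0,0,0,0,20.2,-45.2,0]]]' --squeeze 30

```text
clock: 15.55
eef_pos: [509.5, -227.4, 78.8]
eef_rot: [-0.049, 0.999, -0.0, 0.0]
force: [1.4, -3.2, -2.7]
width: 14.5
grasp_force: 30.0
```

Request:
step_arm --plan '[[[0,0,0,0,6.6,-7.5,0],[0,0,0,0,13.9,-14.3,0],[0,0,0,0,21.9,-20.3,0],[0,0,0,0,30.4,-25.6,0],[0,0,0,0,39.4,-29.9,0]]]'

```text
clock: 16.05
eef_pos: [505.5, -187.8, 108.5]
eef_rot: [-0.049, 0.999, -0.0, -0.0]
force: [0.1, -4.0, -2.5]
width: 14.4
grasp_force: 29.9
```

Request:
step_arm --plan '[[[0,0,0,0,9.4,-3.4,0],[0,0,0,0,19.1,-5.9,0],[0,0,0,0,28.9,-7.4,0],[0,0,0,0,38.9,-7.9,0],[0,0,0,0,38.9,-7.9,0]]]'

```text
clock: 16.55
eef_pos: [501.6, -148.3, 116.0]
eef_rot: [-0.049, 0.999, 0.0, -0.0]
force: [-3.3, -3.0, 4.5]
width: 14.6
grasp_force: 29.6
```

Request:
step_arm --plan '[[[0,0,0,0,0,0,0],[0,0,0,0,0,0,0],[0,0,0,0,0,0,0],[0,0,0,0,0,0,0],[0,0,0,0,0,0,0]]]'

```text
clock: 17.05
eef_pos: [501.8, -150.0, 115.9]
eef_rot: [-0.049, 0.999, -0.0, -0.0]
force: [-4.4, -3.5, 6.6]
width: 14.5
grasp_force: 29.5
```

```bash
python3 - <<'E'
from h import *
t,q=tool();print(t)
S=viewer.read_camera("side");T=viewer.read_camera("top")
a=cv2.resize(S["image"][130:280,250:410],(530,500),interpolation=cv2.INTER_CUBIC)
b=cv2.resize(T["image"][160:270,310:430],(260,240),interpolation=cv2.INTER_CUBIC)
c=np.zeros((500,260,3),np.uint8);c[:240]=b
cv2.imwrite("pics/end.png",np.hstack([a,c]))
E
```

```text
[ 501.80261879 -150.04028874  115.94307318]
```

View pics/end.png

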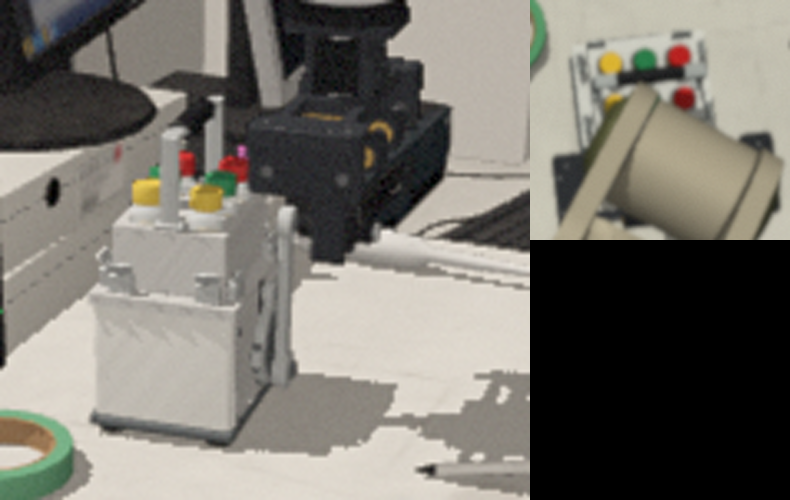

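The arm stands vertical, the vials are raised, the block is seated between its guides, and the grip force is steady. The grip is within about 1 mm of straight above the hub.

```bash
python3 -c "
from plant import robot
print(robot.job_done())"
```

```text
the job is handed in; nothing more can be done
None
```

I've handed the job in: the large six-vial block sits in the nest, let go, and the gripper holds the cam lever straight up with the vials raised. The hand-in gave no verdict; that rests on the last pictures and the arm's own readings.

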